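# Pack the gap under a chamber clamp with spacers and hold it shut

### The job

Close the gap in the spring clamp over the imaging chamber: stack brass spacer discs flat and centred on the chamber's white lid, just as many as it takes for the clamp's orange spring plunger to press lightly on the stack when the blue arm is fully down. Swing the arm down by its red handle and finish while still holding the handle, with the arm fully down and the plunger pressing the stack; never force the clamp down hard on a stack that is too tall. Leave unused spacers lying flat away from the chamber, and do not disturb the bottle, the dishes or the canister.

Things in the scene. Friction and masses are not known exactly. Their poses are not given: they have to be found in the camera images.
- seat (a point): point on the bench top (height 0) under the vertical axis of the imaging chamber, in the fixture's frame: x level from the chamber towards the clamp's hinge posts, z up. The chamber is a clear round pot with a flat white lid 56 mm in diameter. The top of the lid lies anywhere from 59 to 78 mm above the bench, different each time and NOT reported: find it by touch or sight.
- fixture: bolted-down fixture, same frame as the seat point: aluminium plate 190 x 100 x 12 mm (60 mm to -x, 130 mm to +x of the chamber axis), a dark socket 68 mm wide with its top at 42 mm, and two hinge posts 118 mm tall, 56 mm wide over both, centred at x = 90 mm
- clamp (a joint): angle of the blue arm (rad). Hinge axis: along the fixture's y, at x = 90 mm, 104 mm above the bench. 0: arm level, fully down on its stop, over the chamber towards the fixture's -x; 1.9 (start): swung up, leaning back away from the chamber. A return spring always lifts it: about 3 N at the handle holds it down, plus up to 7 N when the plunger is pressed.
- handle: red T handle: round bar 12 mm thick, 130 mm long, at the arm's end, 122 mm from the hinge axis; origin at the bar's middle, y along the bar. The arm (22 mm wide) joins its middle from the hinge side: pinch the bar from above, 40 mm left or right of the middle; the bar turns freely about its own length. Height about 220 mm when open, 104 mm when fully down.
- plunger: spring plunger under the arm, 90 mm from the hinge axis: orange foot 22 mm in diameter, 5 mm thick; origin at the centre of its pressing face. With the arm fully down and nothing below, this face is level, on the chamber axis, 80 mm above the bench (2 to 21 mm above the lid). Pressed, it springs into the arm: 0.7 N per mm, 14 mm of travel, then solid.
- spacer0: brass spacer disc, 36 mm in diameter, 8 mm thick, 30 to 55 g; all four are alike. Lies flat on the blue mat (200 x 200 mm, 3 mm thick); origin at the centre of its underside, z its axis.
- spacer1: brass spacer disc, 36 mm in diameter, 8 mm thick, 30 to 55 g; all four are alike. Lies flat on the blue mat (200 x 200 mm, 3 mm thick); origin at the centre of its underside, z its axis.
- spacer2: brass spacer disc, 36 mm in diameter, 8 mm thick, 30 to 55 g; all four are alike. Lies flat on the blue mat (200 x 200 mm, 3 mm thick); origin at the centre of its underside, z its axis.
- spacer3: brass spacer disc, 36 mm in diameter, 8 mm thick, 30 to 55 g; all four are alike. Lies flat on the blue mat (200 x 200 mm, 3 mm thick); origin at the centre of its underside, z its axis.
- bottle: bystander: amber bottle, 60 mm in diameter, 130 mm tall; origin at its underside
- dishes: bystander: two stacked petri dishes, 90 mm in diameter, 30 mm tall; origin at the underside
- canister: bystander: grey objective canister with black cap, 48 mm in diameter, 60 mm tall; origin at its underside
Not all that is in view belongs to the job. What is shaped like the spacer2 but green or purple is not meant. What is meant by the fixture is not purple, and is the larger of those in its own colour.

How it is judged:
At the end, for the whole second after the job is handed in: The clamp arm is fully down (within 0.04 rad) with the robot's fingers on the handle (over 1 N); the plunger presses a spacer with 0.6 to 7.5 N; every spacer lies flat (within 0.12 rad) and at rest, either centred within 10 mm on the chamber axis or more than 60 mm away from it (value of joint clamp below 0.04 rad and contact force between the fingers and handle above 1 N and (contact force between plunger and spacer0 above 0.6 N or contact force between plunger and spacer1 above 0.6 N or contact force between plunger and spacer2 above 0.6 N or contact force between plunger and spacer3 above 0.6 N) and contact force between plunger and spacer0 below 7.5 N and contact force between plunger and spacer1 below 7.5 N and contact force between plunger and spacer2 below 7.5 N and contact force between plunger and spacer3 below 7.5 N and angle between each of spacer0, spacer1, spacer2, spacer3's own z axis and vertical below 0.12 rad and (horizontal distance between spacer0 and seat below 0.01 m or horizontal distance between spacer0 and seat above 0.06 m) and (horizontal distance between spacer1 and seat below 0.01 m or horizontal distance between spacer1 and seat above 0.06 m) and (horizontal distance between spacer2 and seat below 0.01 m or horizontal distance between spacer2 and seat above 0.06 m) and (horizontal distance between spacer3 and seat below 0.01 m or horizontal distance between spacer3 and seat above 0.06 m) and linear speed of each of spacer0, spacer1, spacer2, spacer3 below 0.02 m/s); the arm keeps its last pose, push and grip.
It fails at once if the stack is crushed: the plunger presses a spacer with more than 18 N (contact force between plunger and spacer0 above 18 N or contact force between plunger and spacer1 above 18 N or contact force between plunger and spacer2 above 18 N or contact force between plunger and spacer3 above 18 N).
It fails at once if the bottle is moved by more than 15 mm or tipped (distance of bottle from where it was at the start of the episode above 0.015 m or angle between bottle's own z axis and vertical above 0.3 rad).
It fails at once if the dishes is moved by more than 15 mm or tipped (distance of dishes from where it was at the start of the episode above 0.015 m or angle between dishes's own z axis and vertical above 0.3 rad).
It fails at once if the canister is moved by more than 15 mm or tipped (distance of canister from where it was at the start of the episode above 0.015 m or angle between canister's own z axis and vertical above 0.3 rad).
It also fails if it takes over 72 s, if anything falls off the work surface, if the arm or the gripper's body presses on something with over 40 N, if the wrist force passes 120 N, or if a joint passes its speed limit or range.

### The arm

A 7-joint arm with a two-finger parallel gripper is mounted at the origin on the work surface. World frame = base frame: x ahead of the robot, y to its left, z up, the work surface at z = 0. Lengths are in m, angles in rad, forces in N, time in s.
With the tool pointing down it reaches from about 0.425 to 0.875 m from the base axis. Payload 4.7 kg.
Tool frame: the origin (TCP) lies midway between the tips of the shut fingers; the grasp point (between the pads) lies 19 mm behind it; x points along the fingers, y is the direction in which the jaws open and shut, and the axes are right-handed (so a half turn about x gives the same grasp; the last joint's range is limited). The gripper opens to 87 mm and grips with 3 to 60 N. Pads are 19 mm wide; open, the fingers measure 117 mm over their backs; the gripper's body (75 mm by 190 mm) begins 51 mm behind the grasp point.
Start: joints at [1.245, 0.321, -0.07, 1.45, 0.023, 1.371, -0.057], TCP at [0.217, -0.613, 0.223] pointing down, gripper open.
Joint ranges: [-2.86, 2.86], [-0.3, 2.09], [-1.38, 1.24], [0.06, 2.45], [-1.56, 4.7], [0.09, 2.05], [-2.69, 2.69]. Speed limits (rad/s): [2.57, 2.57, 3.14, 3.14, 3.14, 3.14, 3.14].

### API

Orientations are given as a rotation vector (axis times angle).
In Python, from bench import ctrl gives the robot as it stands. The module is installed in compiled form; this text tells all that it offers.
- The arm moves only by the shell command python3 -m jog 'ROWS' [FORCE]. ROWS is JSON, a list of rows, each an object with "rot": the turn, a rotation vector about the tool's x, y, z in units of 5 degrees (1.0 is 5 degrees), a list of three; "travel": the shift along the tool's x, y, z in units of 0.3 m (1.0 is 0.3 m), a list of three; "jaw": the closure, from -1 (fully open) to 1 (shut), so that 0 is half open. In form: [{"rot": [ax, ay, az], "travel": [tx, ty, tz], "jaw": jaw}, ...]. A call has 1 to 8 rows; each row shifts and turns the commanded pose from where the row before left it, along the tool's axes as they then stand; what a row does not reach is not made up. A row lasts 1/10 s, in which the tool goes at most 50 mm and 8.59 degrees, less where a joint would pass 70% of its speed; a pose out of reach is approached as far as the arm can. A call with a number of a shift or a turn outside -1 to 1 is refused whole. A call with a gripper value outside its range is refused whole. The fingers move at their own pace and stop on an object; FORCE is the grip in N (left out, the last holds). Time passes only in rows, so rows that do not move let the fingers close. It gives the time, the measured TCP pose, the force and the opening at its end, in the units of the state.
- ctrl.get_state(): the state, without advancing time (a new reading comes with each control period).
- ctrl.get_image(name): name is "scene" or "top"; returns the picture (480x640x3 uint8, red, green, blue); there is no depth.
- ctrl.camera_model(name): a dict with "mtx" (3x3 intrinsics, pixels), "extrinsics" (4x4, takes a point from world to camera coordinates). Camera axes: x right, y up, looking along -z (the intrinsics and any distortion apply to the point x, -y, -z); pixel columns grow to the right and rows downward; lengths in m; the calibration is good to about 2 mm. A picture is of the moment at which its call begins. camera_model takes no time and is no camera call.
- ctrl.close_job(): hands the job in, once; it reports no verdict.
The state is a dict: "time": time; "joint_positions": joint angles; "qd": joint speeds; "joint_torque": joint torques, N m; "position": TCP position; "tool_rot": TCP orientation; "ft_force": force on the tool from outside, world axes, zero at the start; "torque": the same for the moment, N m; "grip_width": opening from 0.0 (shut) to 1.0 (fully open).
Only numpy, scipy, OpenCV 4.12 (cv2) and the standard library are available. Lean on these libraries where they do the work, as an engineer would, in place of code of your own. Each camera call takes 0.05 s, during which the arm holds its last target.

## Working session

There is one attempt and no reset: what is moved stays moved. The work goes in short steps, Python scripts to look and compute and a shell command to move; the robot and the scene stay as the last step left them, time stands still between calls to the robot, and variables do not carry over. Pictures are saved under pics/ and viewed, and the job is handed in when it is done.

```bash
mkdir -p pics; python3 - <<'E'
from bench import ctrl
import cv2,numpy as np
s=ctrl.get_state()
for k,v in s.items(): print(k,np.round(v,3))
for n in("scene","top"):
    im=ctrl.get_image(n); cv2.imwrite(f"pics/{n}0.png",im[:,:,::-1]); m=ctrl.camera_model(n); print(n,m)
E
```

```text
time 0.0
joint_positions [ 1.245  0.322 -0.07   1.452  0.023  1.371 -0.057]
qd [-0.001 -0.002 -0.001  0.    -0.001 -0.001  0.001]
joint_torque [ 0.0000e+00 -4.9129e+01 -4.0400e-01 -3.1253e+01 -6.4000e-02  4.4000e-02
  0.0000e+00]
position [ 0.216 -0.612  0.221]
tool_rot [ 2.037  0.352 -2.038]
ft_force [-0.261 -0.925  0.304]
torque [ 0.055 -0.022  0.086]
grip_width 1.0
scene {'mtx': array([[498.77276366,   0.        , 317.6883305 ],
       [  0.        , 498.77276366, 238.11033026],
       [  0.        ,   0.        ,   1.        ]]), 'extrinsics': array([[-0.56846558,  0.82269521,  0.00441186,  0.22544407],
       [-0.59017639, -0.41152425,  0.69450674,  0.27339884],
       [ 0.57318296,  0.39219941,  0.71947267, -1.52634637],
       [ 0.        ,  0.        ,  0.        ,  1.        ]])}
top {'mtx': array([[495.22720596,   0.        , 317.23337569],
       [  0.        , 495.22720596, 236.49504749],
       [  0.        ,   0.        ,   1.        ]]), 'extrinsics': array([[-0.01844868, -0.99937766, -0.03006554,  0.10612287],
       [ 0.98313307, -0.02360495,  0.18136199, -0.53531018],
       [-0.18195882, -0.02621253,  0.98295671, -0.86780347],
       [ 0.        ,  0.        ,  0.        ,  1.        ]])}
```

View pics/scene0.png

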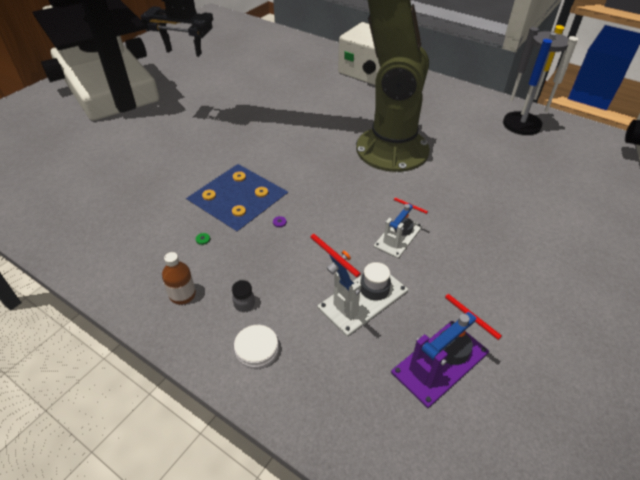

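View pics/top0.png

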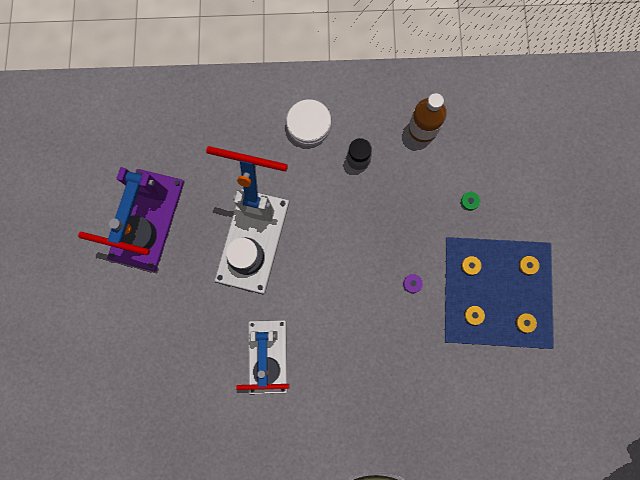

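The top view shows four brass discs on the mat at (472,265), (530,265), (475,315) and (527,323). Lookalikes are the green (471,201) and purple (413,284) discs. The fixture candidates are the large aluminium one (250,245), the small aluminium one (267,357) and the purple one (145,220). I choose the large aluminium fixture and the four brass discs.

```bash
cat > h.py <<'E'
import numpy as np,cv2
from bench import ctrl
from scipy.spatial.transform import Rotation as R
def cm(n):
    m=ctrl.camera_model(n); return np.array(m["mtx"]),np.array(m["extrinsics"])
def ray(n,u,v):
    K,E=cm(n); d=np.linalg.inv(K)@[u,v,1]; d=E[:3,:3].T@(d*[1,-1,-1]); o=-E[:3,:3].T@E[:3,3]; return o,d/np.linalg.norm(d)
def onplane(n,u,v,z):
    o,d=ray(n,u,v); return o+d*(z-o[2])/d[2]
def proj(n,p):
    K,E=cm(n); c=E[:3,:3]@np.asarray(p)+E[:3,3]; c=c*[1,-1,-1]; q=K@c; return q[:2]/q[2]
def tri(n1,p1,n2,p2):
    o1,d1=ray(n1,*p1);o2,d2=ray(n2,*p2)
    A=np.c_[d1,-d2]; t=np.linalg.lstsq(A,o2-o1,rcond=None)[0]
    a=o1+t[0]*d1;b=o2+t[1]*d2; return (a+b)/2,np.linalg.norm(a-b)
def blobs(mask,amin=20):
    n,l,s,c=cv2.connectedComponentsWithStats(mask.astype(np.uint8))
    return [(s[i,4],c[i].round(1),s[i,:4]) for i in range(1,n) if s[i,4]>amin]
E
python3 - <<'E'
from h import *
for n in("top","scene"):
    im=cv2.imread(f"pics/{n}0.png"); h=cv2.cvtColor(im,cv2.COLOR_BGR2HSV)
    H,S,V=cv2.split(h)
    y=(H>14)&(H<26)&(S>150)&(V>150)
    print(n)
    l=blobs(y)
    for a,c,b in l:
        # filled centre via contour hull
        print(" brass",a,c,b,onplane(n,*(b[:2]+(b[2:]-1)/2),.009 if n=="top" else .009).round(4))
    for nm,m in(("red",((H<5)|(H>175))&(S>180)&(V>100)),("orange",(H>5)&(H<14)&(S>180)&(V>120)),("blue",(H>100)&(H<120)&(S>150)),("white",(S<25)&(V>190))):
        for a,c,b in blobs(m,25): 
            if b[1]>90: print(" ",nm,a,c,b)
    x0,y0=(190,130) if n=="top" else (300,220)
    cv2.imwrite(f"pics/{n}_crop.png",cv2.resize(im[y0:y0+180,x0:x0+180],None,fx=3.3,fy=3.3,interpolation=cv2.INTER_CUBIC))
s=ctrl.get_state();print(R.from_rotvec(s["tool_rot"]).as_matrix().round(3))
E
```

```text
top
 brass 234 [471.4 265. ] [463 256  18  19] [ 0.483  -0.1965  0.009 ]
 brass 234 [529.3 264.6] [521 256  18  18] [ 0.4815 -0.3055  0.009 ]
 brass 247 [474.6 314.9] [466 306  19  19] [ 0.389 -0.196  0.009]
 brass 242 [526.6 322.6] [518 313  19  20] [ 0.3735 -0.2906  0.009 ]
  red 531 [246.9 158. ] [206 146  81  25]
  red 405 [113.5 243. ] [ 78 232  71  23]
  red 222 [262.7 386.5] [237 384  52   6]
  orange 38 [244.6 178.3] [238 176  13   7]
  blue 488 [249.7 185.6] [240 161  20  47]
  blue 896 [125.8 205. ] [108 172  34  71]
  blue 76 [472.4 264.5] [460 254  23  22]
  blue 70 [530.8 263.9] [518 254  24  22]
  blue 79 [476.2 314.6] [463 304  24  23]
  blue 76 [528.4 322.4] [516 311  23  24]
  blue 352 [261.7 350.4] [256 332  12  40]
  blue 78 [262.2 381.1] [258 375   9  12]
  white 157 [435.8  99.8] [429  93  15  14]
  white 1372 [308.3 119.4] [287 100  44  40]
  white 34 [238.  196.7] [235 191   7  11]
  white 2444 [252.1 248.4] [215 195  73  97]
  white 50 [262.2 202.3] [259 197   8  12]
  white 793 [274.7 344.6] [249 321  37  63]
  white 36 [252.5 336. ] [251 332   4   9]
  white
[... 399 characters left out ...]
 [ 0.4843 -0.1956  0.009 ]
  red 31 [419.5 208.9] [413 206  14   7]
  red 296 [335.3 255.3] [311 234  49  42]
  red 114 [456.7 303.4] [446 295  23  18]
  red 140 [487.8 328. ] [476 317  25  22]
  blue 101 [398.8 218.7] [391 211  17  17]
  blue 41 [470.9 318.7] [468 313   7  13]
  blue 550 [442.4 339.9] [422 322  45  37]
  white 74 [411.1 235.1] [404 226  15  18]
  white 154 [387.6 246.5] [377 234  27  21]
  white 95 [170.2 256.6] [164 252  13  10]
  white 830 [379.  286.1] [359 263  45  56]
  white 37 [356.2 282.9] [353 278   7  10]
  white 461 [338.4 315.7] [319 296  42  38]
  white 1251 [255.2 343. ] [234 325  43  37]
[[-0.001  0.333 -0.943]
 [ 0.002 -0.943 -0.333]
 [-1.    -0.002  0.   ]]
```

View pics/top_crop.png

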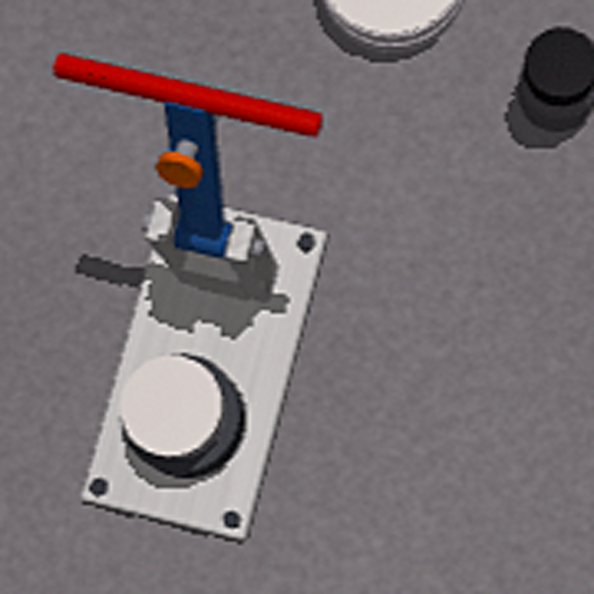

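View pics/scene_crop.png

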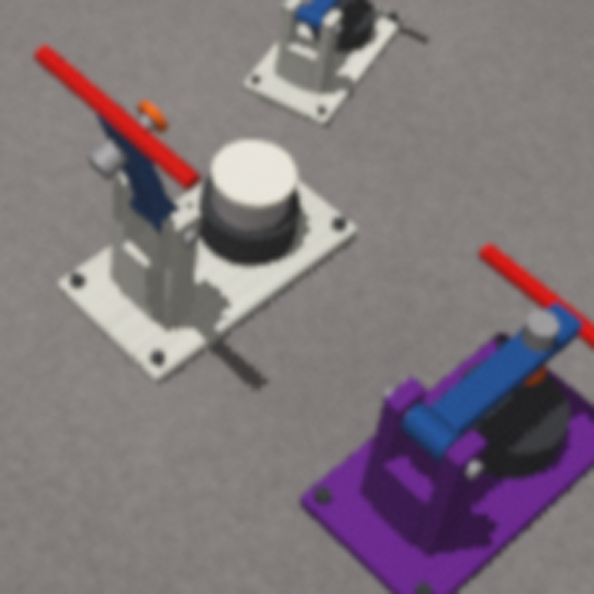

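```bash
python3 - <<'E'
from h import *
T=lambda u,v:(190+(u+.5)/3.3-.5,130+(v+.5)/3.3-.5)
S=lambda u,v:(300+(u+.5)/3.3-.5,220+(v+.5)/3.3-.5)
tc={"BR":(243,540),"BL":(82,500),"TR":(328,234)}
for k,p in tc.items(): print(k,onplane("top",*T(*p),.012).round(4))
sc={"BL?":(357,231),"TL":(158,381),"TR":(59,284)}
for k,p in sc.items(): print("sc",k,onplane("scene",*S(*p),.012).round(4))
# lid by contour
im=cv2.imread("pics/top_crop.png")
for n,box in(("top",(222,236,262,276)),("scene",(360,262,394,290))):
    im=cv2.imread(f"pics/{n}0.png"); x0,y0,x1,y1=box
    c=cv2.resize(im[y0:y1,x0:x1],None,fx=12,fy=12,interpolation=cv2.INTER_CUBIC); cv2.imwrite(f"pics/{n}_lid.png",c); 
print(tri("top",T(171,405),"scene",S(254,173)))
# handle ends
a=tri("top",T(62,66),"scene",S(191,177));b=tri("top",T(316,124),"scene",S(43,53));print("handle ends",a,b)
a=tri("top",T(62,66),"scene",S(43,53));b=tri("top",T(316,124),"scene",S(191,177));print("handle ends",a,b)
E
```

```text
BR [0.4373 0.2003 0.012 ]
BL [0.4624 0.294  0.012 ]
TR [0.6176 0.1498 0.012 ]
sc BL? [0.4679 0.298  0.012 ]
sc TL [0.6483 0.2501 0.012 ]
sc TR [0.6219 0.1552 0.012 ]
(array([0.50779788, 0.23291739, 0.06855719]), np.float64(0.001258453514536414))
handle ends (array([0.64833376, 0.25887632, 0.21982805]), np.float64(0.0013191366909700668)) (array([0.61642279, 0.13820369, 0.21882743]), np.float64(0.0013221350329553105))
handle ends (array([0.64660135, 0.20896616, 0.28532488]), np.float64(0.0795277988576851)) (array([0.61739918, 0.18831774, 0.15521264]), np.float64(0.0987122769403781))
```

View pics/top_lid.png

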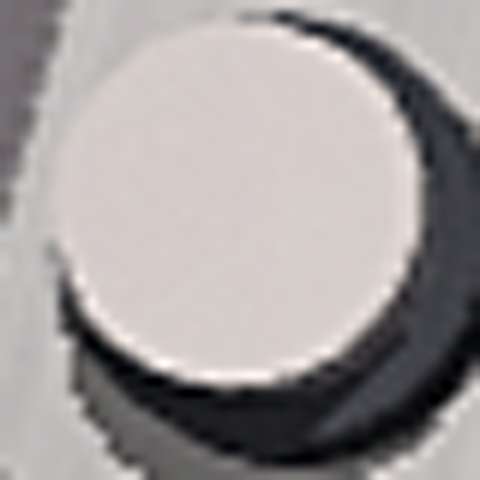

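View pics/scene_lid.png

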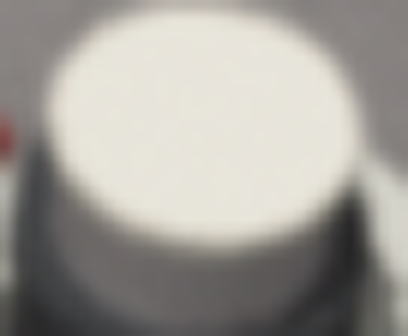

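The image checks agree: triangulating the lid, the handle and the plate corners all give a seat near (0.508, 0.233), fixture yaw near -15° and lid height around 68 mm. That suggests 2 discs, to be confirmed by touch. I'll turn the tool first, so the jaws open along the fixture's y.

```bash
python3 -m jog '[{"rot":[0.98,0,0],"travel":[0,0,0],"jaw":-0.2},{"rot":[0.98,0,0],"travel":[0,0,0],"jaw":-0.2},{"rot":[0.98,0,0],"travel":[0,0,0],"jaw":-0.2},{"rot":[0.98,0,0],"travel":[0,0,0],"jaw":-0.2},{"rot":[0.98,0,0],"travel":[0,0,0],"jaw":-0.2},{"rot":[0.98,0,0],"travel":[0,0,0],"jaw":-0.2},{"rot":[0.98,0,0],"travel":[0,0,0],"jaw":-0.2}]' 20
cat > go.py <<'E'
# go.py x y z : prints travel units (tool axes) to target from measured pose
import sys; from h import *
s=ctrl.get_state(); M=R.from_rotvec(s["tool_rot"]).as_matrix(); p=np.array(s["position"])
d=np.array([float(a) for a in sys.argv[1:4]])-p
y=M[:,1]; print("t",round(float(s["time"]),2),"pos",p.round(4),"ax x",M[:,0].round(3),"yaz",np.degrees(np.arctan2(y[1],y[0])).round(1),"F",np.round(s["ft_force"],1),"w",round(float(s["grip_width"]),3))
t=M.T@d/.3; n=int(np.ceil(np.linalg.norm(d)/.049)) or 1
print("total units",t.round(4),"rows",n,"per row",(t/n).round(4))
E
python3 go.py .4835 -.196 .10
```

```text
time: 0.8
position: [0.2165, -0.6125, 0.2219]
tool_rot: [-2.08, 0.274, 2.082]
ft_force: [-0.2, -0.3, -0.1]
grip_width: 0.608
t 0.8 pos [ 0.2165 -0.6125  0.2219] ax x [-0.     0.001 -1.   ] yaz -105.0 F [-0.2 -0.3 -0.1] w 0.608
total units [ 0.4074 -1.5715 -0.4997] rows 11 per row [ 0.037  -0.1429 -0.0454]
```

```bash
python3 -m jog '[{"rot":[0,0,0],"travel":[0.037,-0.143,-0.0455],"jaw":-0.2},{"rot":[0,0,0],"travel":[0.037,-0.143,-0.0455],"jaw":-0.2},{"rot":[0,0,0],"travel":[0.037,-0.143,-0.0455],"jaw":-0.2},{"rot":[0,0,0],"travel":[0.037,-0.143,-0.0455],"jaw":-0.2},{"rot":[0,0,0],"travel":[0.037,-0.143,-0.0455],"jaw":-0.2},{"rot":[0,0,0],"travel":[0.037,-0.143,-0.0455],"jaw":-0.2},{"rot":[0,0,0],"travel":[0.037,-0.143,-0.0455],"jaw":-0.2},{"rot":[0,0,0],"travel":[0.037,-0.143,-0.0455],"jaw":-0.2}]'
python3 go.py .4835 -.196 .05
```

```text
time: 1.6
position: [0.4105, -0.3073, 0.1331]
tool_rot: [-2.083, 0.271, 2.084]
ft_force: [1.3, -0.6, -0.5]
grip_width: 0.601
t 1.6 pos [ 0.4105 -0.3073  0.1331] ax x [-0. -0. -1.] yaz -104.8 F [ 1.3 -0.6 -0.5] w 0.601
total units [ 0.277  -0.4209 -0.1404] rows 4 per row [ 0.0693 -0.1052 -0.0351]
```

```bash
python3 -m jog '[{"rot":[0,0,0],"travel":[0.069,-0.105,-0.035],"jaw":-0.2},{"rot":[0,0,0],"travel":[0.069,-0.105,-0.035],"jaw":-0.2},{"rot":[0,0,0],"travel":[0.069,-0.105,-0.035],"jaw":-0.2},{"rot":[0,0,0],"travel":[0.069,-0.105,-0.035],"jaw":-0.2},{"rot":[0,0,0],"travel":[0,0,0],"jaw":-0.2},{"rot":[0,0,0],"travel":[0,0,0],"jaw":-0.2}]'
python3 go.py .4835 -.196 .006
python3 - <<'E'
from h import *
im=np.hstack([cv2.resize(ctrl.get_image(n)[y:y+130,x:x+130,::-1],None,fx=3,fy=3) for n,x,y in(("top",410,200),("scene",170,120))])
cv2.imwrite("pics/pre1.png",im)
E
```

```text
time: 2.2
position: [0.4824, -0.1971, 0.0501]
tool_rot: [-2.082, 0.269, 2.087]
ft_force: [-0.3, -0.6, 0.1]
grip_width: 0.596
t 2.2 pos [ 0.4824 -0.1971  0.0501] ax x [-0.002  0.001 -1.   ] yaz -104.7 F [-0.3 -0.6  0.1] w 0.596
total units [ 0.1471 -0.0046 -0.0027] rows 1 per row [ 0.1471 -0.0046 -0.0027]
```

View pics/pre1.png

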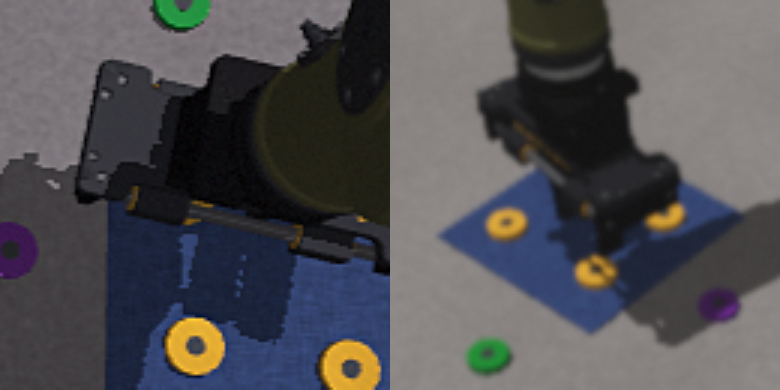

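The gripper is above the target disc, seen between the fingers at crop (595,270) in the scene view. I'll descend and grip.

```bash
python3 -m jog '[{"rot":[0,0,0],"travel":[0.05,-0.004,-0.003],"jaw":-0.2},{"rot":[0,0,0],"travel":[0.05,0,0],"jaw":-0.2},{"rot":[0,0,0],"travel":[0.047,0,0],"jaw":-0.2},{"rot":[0,0,0],"travel":[0,0,0],"jaw":0},{"rot":[0,0,0],"travel":[0,0,0],"jaw":0.5},{"rot":[0,0,0],"travel":[0,0,0],"jaw":1},{"rot":[0,0,0],"travel":[0,0,0],"jaw":1},{"rot":[0,0,0],"travel":[0,0,0],"jaw":1}]' 20
python3 go.py .4835 -.196 .006
```

```text
time: 3.1
position: [0.4841, -0.1971, 0.0071]
tool_rot: [-2.084, 0.271, 2.083]
ft_force: [0.4, 0.3, -1.1]
grip_width: 0.401
t 3.1 pos [ 0.4841 -0.1971  0.0071] ax x [ 0. -0. -1.] yaz -104.8 F [ 0.4  0.3 -1.1] w 0.401
total units [ 0.0036 -0.003   0.003 ] rows 1 per row [ 0.0036 -0.003   0.003 ]
```

```bash
python3 -m jog '[{"rot":[0,0,0],"travel":[-0.08,0,0],"jaw":1},{"rot":[0,0,0],"travel":[-0.15,0,0],"jaw":1},{"rot":[0,0,0],"travel":[-0.15,0,0],"jaw":1},{"rot":[0,0,0],"travel":[-0.13,0,0],"jaw":1}]'
python3 go.py .508 .233 .155
```

```text
time: 3.5
position: [0.4843, -0.197, 0.1624]
tool_rot: [-2.085, 0.272, 2.082]
ft_force: [-0.0, 0.3, -0.6]
grip_width: 0.399
t 3.5 pos [ 0.4843 -0.197   0.1624] ax x [ 0.001 -0.001 -1.   ] yaz -104.8 F [-0.   0.3 -0.6] w 0.399
total units [ 0.0235 -1.4059  0.2902] rows 9 per row [ 0.0026 -0.1562  0.0322]
```

```bash
python3 -m jog '[{"rot":[0,0,0],"travel":[0,-0.156,0.032],"jaw":1},{"rot":[0,0,0],"travel":[0,-0.156,0.032],"jaw":1},{"rot":[0,0,0],"travel":[0,-0.156,0.032],"jaw":1},{"rot":[0,0,0],"travel":[0,-0.156,0.032],"jaw":1},{"rot":[0,0,0],"travel":[0,-0.156,0.032],"jaw":1},{"rot":[0,0,0],"travel":[0,-0.156,0.032],"jaw":1},{"rot":[0,0,0],"travel":[0,-0.156,0.032],"jaw":1},{"rot":[0,0,0],"travel":[0,-0.156,0.032],"jaw":1}]'
python3 go.py .508 .233 .095
```

```text
time: 4.3
position: [0.5055, 0.1862, 0.1603]
tool_rot: [-2.085, 0.272, 2.082]
ft_force: [1.1, 0.5, 0.4]
grip_width: 0.4
t 4.3 pos [0.5055 0.1862 0.1603] ax x [ 0.001 -0.001 -1.   ] yaz -104.9 F [1.1 0.5 0.4] w 0.4
total units [ 0.2175 -0.1528  0.0323] rows 2 per row [ 0.1088 -0.0764  0.0162]
```

```bash
python3 -m jog '[{"rot":[0,0,0],"travel":[0,-0.08,0.016],"jaw":1},{"rot":[0,0,0],"travel":[0.07,-0.073,0.016],"jaw":1},{"rot":[0,0,0],"travel":[0.08,0,0],"jaw":1},{"rot":[0,0,0],"travel":[0.07,0,0],"jaw":1},{"rot":[0,0,0],"travel":[0,0,0],"jaw":1},{"rot":[0,0,0],"travel":[0,0,0],"jaw":1}]'
python3 go.py .508 .233 .09
python3 - <<'E'
from h import *
im=np.hstack([cv2.resize(ctrl.get_image(n)[y:y+130,x:x+130,::-1],None,fx=3,fy=3) for n,x,y in(("top",180,190),("scene",310,190))])
cv2.imwrite("pics/pl1.png",im)
E
```

```text
time: 4.9
position: [0.5081, 0.2313, 0.0941]
tool_rot: [-2.083, 0.271, 2.084]
ft_force: [-0.1, 0.2, -0.6]
grip_width: 0.401
t 4.9 pos [0.5081 0.2313 0.0941] ax x [-0. -0. -1.] yaz -104.8 F [-0.1  0.2 -0.6] w 0.401
total units [ 0.0137 -0.0054  0.0018] rows 1 per row [ 0.0137 -0.0054  0.0018]
```

View pics/pl1.png

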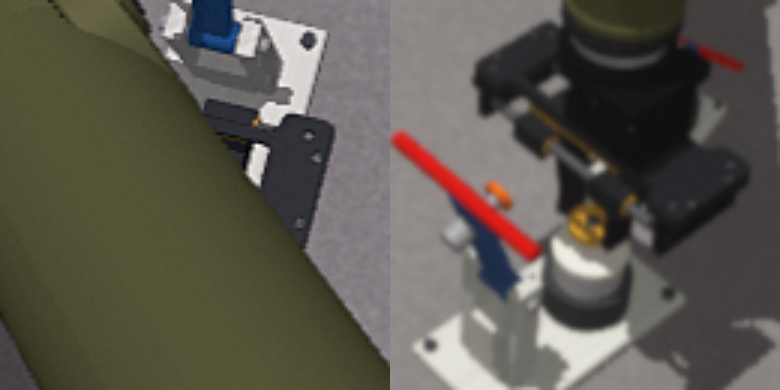

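```bash
python3 - <<'E'
from h import *
im=cv2.resize(ctrl.get_image("scene")[240:300,350:420,::-1],None,fx=9,fy=9,interpolation=cv2.INTER_CUBIC)
cv2.imwrite("pics/pl1b.png",im)
E
```

```text
(no output)
```

View pics/pl1b.png

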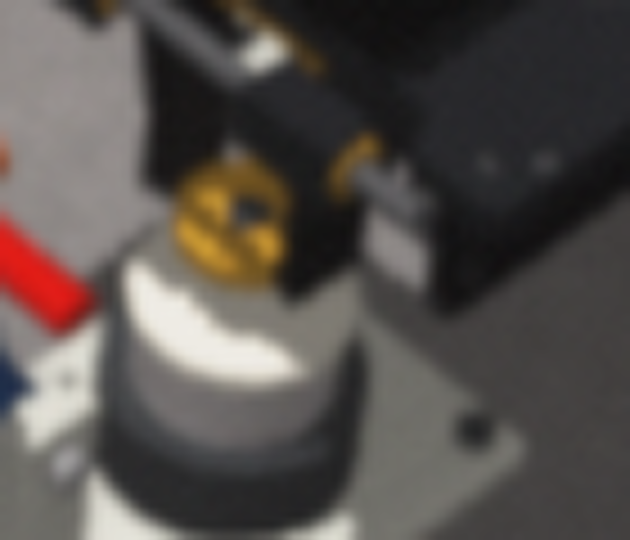

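The held disc, seen at crop (235,220), may be pitched a little about the jaw axis. Pressing it lightly on the lid will level it. I'll descend slowly and watch the force.

```bash
python3 -m jog '[{"rot":[0,0,0],"travel":[0.017,-0.005,0.002],"jaw":1},{"rot":[0,0,0],"travel":[0.017,0,0],"jaw":1},{"rot":[0,0,0],"travel":[0,0,0],"jaw":1}]'; for i in 1 2 3 4 5; do :; done
python3 -m jog '[{"rot":[0,0,0],"travel":[0.008,0,0],"jaw":1},{"rot":[0,0,0],"travel":[0,0,0],"jaw":1}]'
```

```text
time: 5.35
position: [0.5074, 0.2326, 0.0829]
tool_rot: [-2.083, 0.272, 2.085]
ft_force: [-0.2, 0.8, -0.9]
grip_width: 0.402
time: 5.55
position: [0.5077, 0.2328, 0.0809]
tool_rot: [-2.083, 0.272, 2.084]
ft_force: [-0.0, -0.6, 0.2]
grip_width: 0.397
```

```bash
python3 -m jog '[{"rot":[0,0,0],"travel":[0.006,0,0],"jaw":1},{"rot":[0,0,0],"travel":[0,0,0],"jaw":1}]'
```

```text
time: 5.75
position: [0.5078, 0.2328, 0.0792]
tool_rot: [-2.083, 0.271, 2.084]
ft_force: [-0.6, -0.3, -0.3]
grip_width: 0.399
```

```bash
python3 -m jog '[{"rot":[0,0,0],"travel":[0.005,0,0],"jaw":1},{"rot":[0,0,0],"travel":[0,0,0],"jaw":1}]'
```

```text
time: 5.95
position: [0.5078, 0.2329, 0.0777]
tool_rot: [-2.083, 0.271, 2.084]
ft_force: [-0.2, -0.6, -0.9]
grip_width: 0.398
```

```bash
python3 -m jog '[{"rot":[0,0,0],"travel":[0.006,0,0],"jaw":1},{"rot":[0,0,0],"travel":[0,0,0],"jaw":1}]'
```

```text
time: 6.15
position: [0.5078, 0.2329, 0.0759]
tool_rot: [-2.083, 0.271, 2.084]
ft_force: [-0.0, -0.4, 0.4]
grip_width: 0.397
```

```bash
python3 -m jog '[{"rot":[0,0,0],"travel":[0.005,0,0],"jaw":1},{"rot":[0,0,0],"travel":[0,0,0],"jaw":1}]'
```

```text
time: 6.35
position: [0.508, 0.233, 0.0749]
tool_rot: [-2.084, 0.271, 2.083]
ft_force: [-0.3, -0.3, 2.5]
grip_width: 0.399
```

```bash
python3 -m jog '[{"rot":[0,0,0],"travel":[0.004,0,0],"jaw":1},{"rot":[0,0,0],"travel":[0,0,0],"jaw":1}]'
```

```text
time: 6.55
position: [0.5081, 0.233, 0.0748]
tool_rot: [-2.084, 0.272, 2.083]
ft_force: [-3.3, -2.2, 10.6]
grip_width: 0.398
```

```bash
python3 -m jog '[{"rot":[0,0,0],"travel":[0.004,0,0],"jaw":1},{"rot":[0,0,0],"travel":[0,0,0],"jaw":1}]'
```

```text
time: 6.75
position: [0.5081, 0.233, 0.0747]
tool_rot: [-2.085, 0.273, 2.083]
ft_force: [-6.5, -4.0, 16.9]
grip_width: 0.398
```

Contact came at TCP z 0.0748. Allowing for the 4 mm grip offset, the lid is at about 70.7 mm, so it takes 2 discs. I'll ease off and release.

```bash
python3 -m jog '[{"rot":[0,0,0],"travel":[-0.006,0,0],"jaw":1},{"rot":[0,0,0],"travel":[0,0,0],"jaw":0},{"rot":[0,0,0],"travel":[0,0,0],"jaw":-0.2},{"rot":[0,0,0],"travel":[0,0,0],"jaw":-0.2},{"rot":[0,0,0],"travel":[-0.05,0,0],"jaw":-0.2},{"rot":[0,0,0],"travel":[-0.1,0,0],"jaw":-0.2},{"rot":[0,0,0],"travel":[-0.13,0,0],"jaw":-0.2}]'
python3 go.py .508 -.1 .16
```

```text
time: 7.45
position: [0.5068, 0.2325, 0.1583]
tool_rot: [-2.081, 0.272, 2.087]
ft_force: [1.1, -0.1, 0.4]
grip_width: 0.6
t 7.45 pos [0.5068 0.2325 0.1583] ax x [-0.003 -0.001 -1.   ] yaz -104.8 F [ 1.1 -0.1  0.4] w 0.6
total units [-0.0051  1.0705 -0.2872] rows 7 per row [-0.0007  0.1529 -0.041 ]
```

```bash
python3 -m jog '[{"rot":[0,0,0],"travel":[0,0.157,-0.032],"jaw":-0.2},{"rot":[0,0,0],"travel":[0,0.157,-0.032],"jaw":-0.2},{"rot":[0,0,0],"travel":[0,0.157,-0.032],"jaw":-0.2},{"rot":[0,0,0],"travel":[0,0.157,-0.032],"jaw":-0.2},{"rot":[0,0,0],"travel":[0,0.157,-0.032],"jaw":-0.2},{"rot":[0,0,0],"travel":[0,0.157,-0.032],"jaw":-0.2},{"rot":[0,0,0],"travel":[0,0.157,-0.032],"jaw":-0.2},{"rot":[0,0,0],"travel":[0,0.157,-0.032],"jaw":-0.2}]'
python3 go.py .4815 -.3055 .05
python3 - <<'E'
from h import *
im=np.hstack([cv2.resize(ctrl.get_image(n)[y:y+70,x:x+70,::-1],None,fx=5.6,fy=5.6,interpolation=cv2.INTER_CUBIC) for n,x,y in(("top",207,217),("scene",340,240))])
cv2.imwrite("pics/d1.png",im)
E
```

```text
time: 8.25
position: [0.4857, -0.1528, 0.1594]
tool_rot: [-2.086, 0.271, 2.082]
ft_force: [0.4, 1.6, -0.1]
grip_width: 0.602
t 8.25 pos [ 0.4857 -0.1528  0.1594] ax x [ 0.002 -0.001 -1.   ] yaz -104.8 F [ 0.4  1.6 -0.1] w 0.602
total units [ 0.3648  0.4957 -0.116 ] rows 4 per row [ 0.0912  0.1239 -0.029 ]
```

View pics/d1.png

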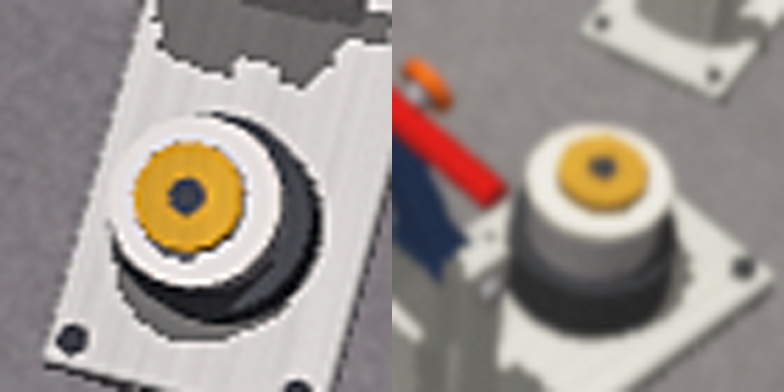

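Disc 1 lies flat on the lid, at crop (189,196) in the top view. I'll measure its offset and go on to disc B.

```bash
python3 - <<'E'
from h import *
a=(207+(189.5)/5.6-.5,217+196.5/5.6-.5); b=(340+(602-392+.5)/5.6-.5,240+171.5/5.6-.5)
print(onplane("top",*a,.0787),onplane("scene",*b,.0787),tri("top",a,"scene",b))
E
python3 -m jog '[{"rot":[0,0,0],"travel":[0.04,0.124,-0.029],"jaw":-0.2},{"rot":[0,0,0],"travel":[0.1,0.124,-0.029],"jaw":-0.2},{"rot":[0,0,0],"travel":[0.11,0.124,-0.029],"jaw":-0.2},{"rot":[0,0,0],"travel":[0.11,0.124,-0.029],"jaw":-0.2},{"rot":[0,0,0],"travel":[0,0,0],"jaw":-0.2},{"rot":[0,0,0],"travel":[0,0,0],"jaw":-0.2}]'
python3 go.py .4815 -.305 .006
```

```text
[0.50799951 0.23256108 0.0787    ] [0.50999672 0.23504165 0.0787    ] (array([0.50815234, 0.23358683, 0.0759519 ]), np.float64(0.0011714902116114498))
time: 8.95
position: [0.4809, -0.3028, 0.0501]
tool_rot: [-2.08, 0.271, 2.083]
ft_force: [0.3, 1.2, 0.1]
grip_width: 0.601
t 8.95 pos [ 0.4809 -0.3028  0.0501] ax x [-0.001  0.002 -1.   ] yaz -104.9 F [0.3 1.2 0.1] w 0.601
total units [ 0.1471  0.0067 -0.0041] rows 1 per row [ 0.1471  0.0067 -0.0041]
```

```bash
python3 -m jog '[{"rot":[0,0,0],"travel":[0.05,0.006,-0.003],"jaw":-0.2},{"rot":[0,0,0],"travel":[0.05,0,0],"jaw":-0.2},{"rot":[0,0,0],"travel":[0.047,0,0],"jaw":-0.2},{"rot":[0,0,0],"travel":[0,0,0],"jaw":0},{"rot":[0,0,0],"travel":[0,0,0],"jaw":0.5},{"rot":[0,0,0],"travel":[0,0,0],"jaw":1},{"rot":[0,0,0],"travel":[0,0,0],"jaw":1},{"rot":[0,0,0],"travel":[0,0,0],"jaw":1}]' 20
python3 -m jog '[{"rot":[0,0,0],"travel":[-0.08,0,0],"jaw":1},{"rot":[0,0,0],"travel":[-0.15,0,0],"jaw":1},{"rot":[0,0,0],"travel":[-0.15,0,0],"jaw":1},{"rot":[0,0,0],"travel":[-0.13,0,0],"jaw":1}]'
python3 go.py .508 .233 .16
```

```text
time: 9.75
position: [0.4819, -0.3051, 0.007]
tool_rot: [-2.084, 0.272, 2.083]
ft_force: [0.1, 0.2, -0.8]
grip_width: 0.394
time: 10.15
position: [0.482, -0.3051, 0.1622]
tool_rot: [-2.085, 0.272, 2.082]
ft_force: [0.9, -0.3, -0.7]
grip_width: 0.396
t 10.15 pos [ 0.482  -0.3051  0.1622] ax x [ 0.001 -0.001 -1.   ] yaz -104.8 F [ 0.9 -0.3 -0.7] w 0.396
total units [ 0.0054 -1.7561  0.3752] rows 11 per row [ 0.0005 -0.1596  0.0341]
```

```bash
python3 -m jog '[{"rot":[0,0,0],"travel":[0,-0.16,0.034],"jaw":1},{"rot":[0,0,0],"travel":[0,-0.16,0.034],"jaw":1},{"rot":[0,0,0],"travel":[0,-0.16,0.034],"jaw":1},{"rot":[0,0,0],"travel":[0,-0.16,0.034],"jaw":1},{"rot":[0,0,0],"travel":[0,-0.16,0.034],"jaw":1},{"rot":[0,0,0],"travel":[0,-0.16,0.034],"jaw":1},{"rot":[0,0,0],"travel":[0,-0.16,0.034],"jaw":1},{"rot":[0,0,0],"travel":[0,-0.16,0.034],"jaw":1}]'
python3 -m jog '[{"rot":[0,0,0],"travel":[0,-0.16,0.034],"jaw":1},{"rot":[0,0,0],"travel":[0,-0.16,0.034],"jaw":1},{"rot":[0,0,0],"travel":[0,-0.15,0.034],"jaw":1},{"rot":[0,0,0],"travel":[0.1,0,0],"jaw":1},{"rot":[0,0,0],"travel":[0.1,0,0],"jaw":1},{"rot":[0,0,0],"travel":[0,0,0],"jaw":1},{"rot":[0,0,0],"travel":[0,0,0],"jaw":1}]'
python3 go.py .508 .233 .088
```

```text
time: 10.95
position: [0.5009, 0.0889, 0.1601]
tool_rot: [-2.085, 0.272, 2.082]
ft_force: [1.4, 0.2, -1.3]
grip_width: 0.398
time: 11.65
position: [0.5075, 0.2311, 0.0998]
tool_rot: [-2.083, 0.272, 2.084]
ft_force: [0.4, -0.4, -0.4]
grip_width: 0.396
t 11.65 pos [0.5075 0.2311 0.0998] ax x [-0.001 -0.    -1.   ] yaz -104.9 F [ 0.4 -0.4 -0.4] w 0.396
total units [ 0.0394 -0.0067  0.0002] rows 1 per row [ 0.0394 -0.0067  0.0002]
```

```bash
python3 -m jog '[{"rot":[0,0,0],"travel":[0.022,-0.006,0],"jaw":1},{"rot":[0,0,0],"travel":[0.022,0,0],"jaw":1},{"rot":[0,0,0],"travel":[0,0,0],"jaw":1},{"rot":[0,0,0],"travel":[0.006,0,0],"jaw":1},{"rot":[0,0,0],"travel":[0,0,0],"jaw":1}]'
```

```text
time: 12.15
position: [0.5082, 0.233, 0.0846]
tool_rot: [-2.084, 0.271, 2.083]
ft_force: [0.7, 1.0, -0.9]
grip_width: 0.396
```

```bash
python3 -m jog '[{"rot":[0,0,0],"travel":[0.005,0,0],"jaw":1},{"rot":[0,0,0],"travel":[0,0,0],"jaw":1}]'
```

```text
time: 12.35
position: [0.5081, 0.233, 0.083]
tool_rot: [-2.084, 0.271, 2.083]
ft_force: [0.6, 0.1, -0.0]
grip_width: 0.397
```

```bash
python3 -m jog '[{"rot":[0,0,0],"travel":[0.004,0,0],"jaw":1},{"rot":[0,0,0],"travel":[0,0,0],"jaw":1}]'
```

```text
time: 12.55
position: [0.5082, 0.2331, 0.0829]
tool_rot: [-2.084, 0.272, 2.083]
ft_force: [-1.6, -0.6, 7.5]
grip_width: 0.396
```

Contact is exactly 8 mm higher than before, which fits. I'll release, rise and turn the jaws across the bar.

```bash
python3 -m jog '[{"rot":[0,0,0],"travel":[-0.003,0,0],"jaw":1},{"rot":[0,0,0],"travel":[0,0,0],"jaw":0},{"rot":[0,0,0],"travel":[0,0,0],"jaw":-0.2},{"rot":[0,0,0],"travel":[0,0,0],"jaw":-0.2},{"rot":[0,0,0],"travel":[-0.05,0,0],"jaw":-0.2},{"rot":[0,0,0],"travel":[-0.13,0,0],"jaw":-0.2},{"rot":[0,0,0],"travel":[-0.16,0,0],"jaw":-0.2},{"rot":[0,0,0],"travel":[-0.16,0,0],"jaw":-0.2}]'
python3 -m jog '[{"rot":[-1,0,0],"travel":[-0.15,0,0],"jaw":-0.2},{"rot":[-1,0,0],"travel":[0,0,0],"jaw":-0.2},{"rot":[-1,0,0],"travel":[0,0,0],"jaw":-0.2},{"rot":[-1,0,0],"travel":[0,0,0],"jaw":-0.2},{"rot":[-1,0,0],"travel":[0,0,0],"jaw":-0.2},{"rot":[-1,0,0],"travel":[0,0,0],"jaw":-0.2},{"rot":[-1,0,0],"travel":[0,0,0],"jaw":-0.2},{"rot":[-1,0,0],"travel":[0,0,0],"jaw":-0.2}]'
python3 -m jog '[{"rot":[-1,0,0],"travel":[0,0,0],"jaw":-0.2},{"rot":[-1,0,0],"travel":[0,0,0],"jaw":-0.2},{"rot":[-1,0,0],"travel":[0,0,0],"jaw":-0.2},{"rot":[-1,0,0],"travel":[0,0,0],"jaw":-0.2},{"rot":[-1,0,0],"travel":[0,0,0],"jaw":-0.2},{"rot":[-1,0,0],"travel":[0,0,0],"jaw":-0.2},{"rot":[-1,0,0],"travel":[0,0,0],"jaw":-0.2},{"rot":[-1,0,0],"travel":[0,0,0],"jaw":-0.2}]'
python3 -m jog '[{"rot":[-1,0,0],"travel":[0,0,0],"jaw":-0.2},{"rot":[-1,0,0],"travel":[0,0,0],"jaw":-0.2}]'
python3 go.py .6427 .2371 .29
python3 - <<'E'
from h import *
print(np.round(ctrl.get_state()["joint_positions"],2))
a=ctrl.get_image("top");b=ctrl.get_image("scene")
im=np.hstack([cv2.resize(x[y:y+70,c:c+70,::-1],None,fx=5.6,fy=5.6,interpolation=cv2.INTER_CUBIC) for x,c,y in((a,207,217),(b,340,240))])
cv2.imwrite("pics/d2.png",im); cv2.imwrite("pics/top2.png",a[:,:,::-1])
E
```

```text
time: 13.35
position: [0.5076, 0.2332, 0.2353]
tool_rot: [-2.084, 0.27, 2.084]
ft_force: [0.8, 0.1, 0.5]
grip_width: 0.598
time: 14.15
position: [0.508, 0.2333, 0.2789]
tool_rot: [1.977, 0.445, -1.975]
ft_force: [-0.0, -0.8, -0.3]
grip_width: 0.602
time: 14.95
position: [0.508, 0.2333, 0.2789]
tool_rot: [1.519, 0.974, -1.517]
ft_force: [-0.6, -0.5, -0.3]
grip_width: 0.596
time: 15.15
position: [0.508, 0.2333, 0.2789]
tool_rot: [1.395, 1.077, -1.394]
ft_force: [-0.0, -0.2, 1.4]
grip_width: 0.601
t 15.15 pos [0.508  0.2333 0.2789] ax x [ 0.001  0.    -1.   ] yaz -14.6 F [-0.  -0.2  1.4] w 0.601
total units [-0.0366  0.4314 -0.1256] rows 3 per row [-0.0122  0.1438 -0.0419]
[ 0.32  0.19 -0.9   1.57  0.15  1.45 -0.85]
```

View pics/d2.png

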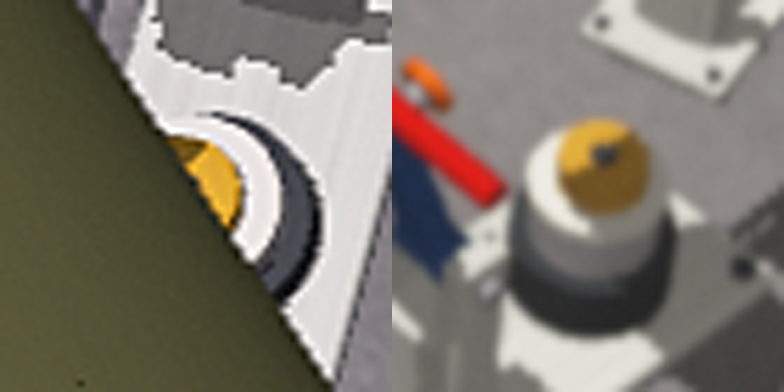

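The second disc sits squarely on the first, at crop (603,165) in the scene view. Now the handle, +40 mm along the bar at about (0.643, 0.2376).

```bash
python3 -m jog '[{"rot":[0,0,0],"travel":[-0.012,0.144,-0.042],"jaw":-0.2},{"rot":[0,0,0],"travel":[-0.012,0.144,-0.042],"jaw":-0.2},{"rot":[0,0,0],"travel":[-0.012,0.144,-0.042],"jaw":-0.2},{"rot":[0,0,0],"travel":[0,0,0],"jaw":-0.2},{"rot":[0,0,0],"travel":[0,0,0],"jaw":-0.2}]'
python3 go.py .643 .2376 .2055
python3 - <<'E'
from h import *
a=ctrl.get_image("top");b=ctrl.get_image("scene")
im=np.hstack([cv2.resize(x[y:y+130,c:c+130,::-1],None,fx=3,fy=3,interpolation=cv2.INTER_CUBIC) for x,c,y in((a,190,110),(b,290,180))])
cv2.imwrite("pics/h1.png",im)
E
```

```text
time: 15.75
position: [0.6433, 0.2364, 0.2874]
tool_rot: [1.398, 1.077, -1.401]
ft_force: [0.0, -0.3, 1.0]
grip_width: 0.599
t 15.75 pos [0.6433 0.2364 0.2874] ax x [-0.003  0.001 -1.   ] yaz -15.0 F [ 0.  -0.3  1. ] w 0.599
total units [ 0.273  -0.0011 -0.0034] rows 2 per row [ 0.1365 -0.0006 -0.0017]
```

View pics/h1.png

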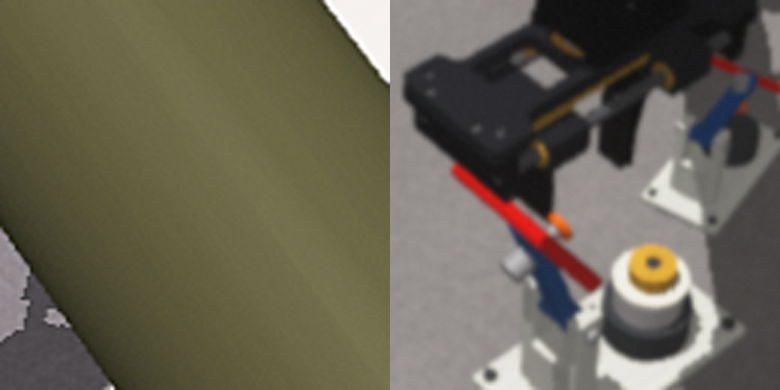

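```bash
python3 - <<'E'
from h import *
for p in((.6433,.2364,.2874),(.643,.2376,.2195),(.633,.199,.2195)):
    q=proj("scene",p); print((q-[290,180])*3+[390,0])
E
```

```text
[569.84638824 181.20943821]
[566.07997957 259.18844367]
[521.92884074 222.13304094]
```

The midpoint of the tips projects to crop (570,181), which matches the fingers seen at (540,200) and (620,160). The bar target is right below it. I'll descend and pinch.

```bash
python3 -m jog '[{"rot":[0,0,0],"travel":[0.1,0,-0.003],"jaw":-0.2},{"rot":[0,0,0],"travel":[0.1,0,0],"jaw":-0.2},{"rot":[0,0,0],"travel":[0.073,0,0],"jaw":-0.2},{"rot":[0,0,0],"travel":[0,0,0],"jaw":0},{"rot":[0,0,0],"travel":[0,0,0],"jaw":0.4}]' 12
python3 -m jog '[{"rot":[0,0,0],"travel":[0,0,0],"jaw":1},{"rot":[0,0,0],"travel":[0,0,0],"jaw":1},{"rot":[0,0,0],"travel":[0,0,0],"jaw":1},{"rot":[0,0,0],"travel":[0,0,0],"jaw":1},{"rot":[0,0,0],"travel":[0,0,0],"jaw":1}]' 12
python3 go.py .643 .2376 .2055
```

```text
time: 16.35
position: [0.6427, 0.2375, 0.2084]
tool_rot: [1.398, 1.074, -1.396]
ft_force: [0.8, 0.8, 0.8]
grip_width: 0.493
time: 16.85
position: [0.6439, 0.2373, 0.2072]
tool_rot: [1.399, 1.075, -1.396]
ft_force: [0.6, 0.4, 1.7]
grip_width: 0.131
t 16.85 pos [0.6439 0.2373 0.2072] ax x [ 0.001  0.    -1.   ] yaz -14.8 F [0.6 0.4 1.7] w 0.131
total units [ 0.0055 -0.0031 -0.0001] rows 1 per row [ 0.0055 -0.0031 -0.0001]
```

```bash
python3 -c "
import numpy as np
t=np.arange(1.9,-.001,-.1)
for a,b in zip(t[:-1],t[1:]): print(round(b,1),'x',round(.122*(np.sin(a)-np.sin(b))/.3,4),'y',round(-.122*(np.cos(b)-np.cos(a))/.3,4))"
```

```text
1.8 x -0.0112 y -0.0391
1.7 x -0.0072 y -0.04
1.6 x -0.0032 y -0.0405
1.5 x 0.0008 y -0.0406
1.4 x 0.0049 y -0.0404
1.3 x 0.0089 y -0.0397
1.2 x 0.0128 y -0.0386
1.1 x 0.0166 y -0.0371
1.0 x 0.0202 y -0.0353
0.9 x 0.0236 y -0.0331
0.8 x 0.0268 y -0.0305
0.7 x 0.0297 y -0.0277
0.6 x 0.0324 y -0.0246
0.5 x 0.0347 y -0.0212
0.4 x 0.0366 y -0.0177
0.3 x 0.0382 y -0.0139
0.2 x 0.0394 y -0.0101
0.1 x 0.0402 y -0.0061
-0.0 x 0.0406 y -0.002
```

```bash
python3 -m jog '[{"rot":[0,0,0],"travel":[-0.011,-0.039,0],"jaw":1},{"rot":[0,0,0],"travel":[-0.007,-0.04,0],"jaw":1},{"rot":[0,0,0],"travel":[-0.003,-0.0405,0],"jaw":1},{"rot":[0,0,0],"travel":[0.001,-0.0405,0],"jaw":1},{"rot":[0,0,0],"travel":[0,0,0],"jaw":1}]'
```

```text
time: 17.35
position: [0.5945, 0.2505, 0.213]
tool_rot: [1.394, 1.076, -1.396]
ft_force: [0.4, -0.1, 4.8]
grip_width: 0.133
```

```bash
python3 -m jog '[{"rot":[0,0,0],"travel":[0.005,-0.0404,0],"jaw":1},{"rot":[0,0,0],"travel":[0.009,-0.0397,0],"jaw":1},{"rot":[0,0,0],"travel":[0.0128,-0.0386,0],"jaw":1},{"rot":[0,0,0],"travel":[0.0166,-0.0371,0],"jaw":1},{"rot":[0,0,0],"travel":[0,0,0],"jaw":1}]'
python3 -m jog '[{"rot":[0,0,0],"travel":[0.0202,-0.0353,0],"jaw":1},{"rot":[0,0,0],"travel":[0.0236,-0.0331,0],"jaw":1},{"rot":[0,0,0],"travel":[0.0268,-0.0305,0],"jaw":1},{"rot":[0,0,0],"travel":[0.0297,-0.0277,0],"jaw":1},{"rot":[0,0,0],"travel":[0,0,0],"jaw":1}]'
python3 go.py 0 0 0 | head -1
```

```text
time: 17.85
position: [0.5492, 0.2626, 0.1986]
tool_rot: [1.394, 1.078, -1.397]
ft_force: [0.0, 1.4, 4.2]
grip_width: 0.131
time: 18.35
position: [0.5138, 0.272, 0.168]
tool_rot: [1.396, 1.077, -1.397]
ft_force: [0.4, 4.0, 2.8]
grip_width: 0.132
t 18.35 pos [0.5138 0.272  0.168 ] ax x [-0.001  0.001 -1.   ] yaz -14.7 F [0.4 4.  2.8] w 0.132
```

```bash
python3 -m jog '[{"rot":[0,0,0],"travel":[0.0324,-0.0246,0],"jaw":1},{"rot":[0,0,0],"travel":[0.0347,-0.0212,0],"jaw":1},{"rot":[0,0,0],"travel":[0.0366,-0.0177,0],"jaw":1},{"rot":[0,0,0],"travel":[0.0382,-0.0139,0],"jaw":1},{"rot":[0,0,0],"travel":[0,0,0],"jaw":1}]'
python3 -m jog '[{"rot":[0,0,0],"travel":[0.0394,-0.01,0],"jaw":1},{"rot":[0,0,0],"travel":[0,0,0],"jaw":1}]'
python3 -m jog '[{"rot":[0,0,0],"travel":[0.02,-0.004,0],"jaw":1},{"rot":[0,0,0],"travel":[0,0,0],"jaw":1}]'
python3 - <<'E'
from h import *
b=ctrl.get_image("scene")
cv2.imwrite("pics/c1.png",cv2.resize(b[220:310,330:430,::-1],None,fx=6,fy=6,interpolation=cv2.INTER_CUBIC))
E
```

```text
time: 18.85
position: [0.4924, 0.2777, 0.1253]
tool_rot: [1.398, 1.077, -1.396]
ft_force: [2.8, 4.2, 1.6]
grip_width: 0.131
time: 19.05
position: [0.4897, 0.2784, 0.1136]
tool_rot: [1.398, 1.076, -1.396]
ft_force: [2.3, 5.3, 2.0]
grip_width: 0.13
time: 19.25
position: [0.4889, 0.2786, 0.1081]
tool_rot: [1.398, 1.076, -1.396]
ft_force: [1.8, 4.5, 2.5]
grip_width: 0.133
```

View pics/c1.png

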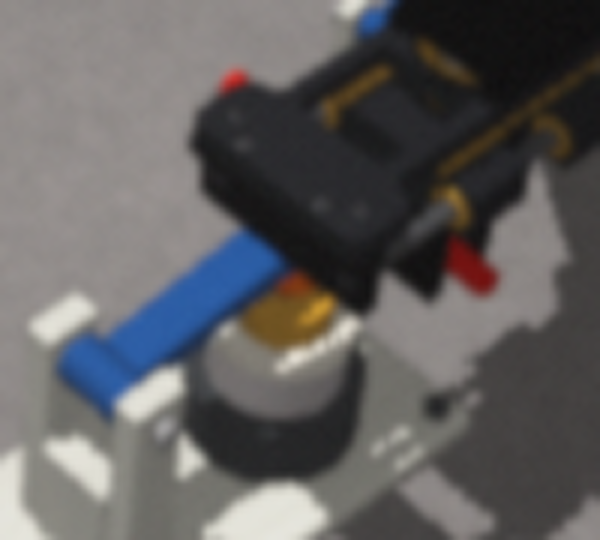

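The arm is about 0.15 rad from level, with the orange plunger at crop (293,283) just above the brass stack at (290,315). I'll go on in small steps and watch the force.

```bash
for i in 1; do :; done; python3 -m jog '[{"rot":[0,0,0],"travel":[0.012,-0.002,0],"jaw":1},{"rot":[0,0,0],"travel":[0,0,0],"jaw":1}]'
python3 -m jog '[{"rot":[0,0,0],"travel":[0.012,-0.001,0],"jaw":1},{"rot":[0,0,0],"travel":[0,0,0],"jaw":1}]'
```

```text
time: 19.5
position: [0.4884, 0.2788, 0.1048]
tool_rot: [1.399, 1.076, -1.396]
ft_force: [3.1, 5.3, 2.3]
grip_width: 0.13
time: 19.7
position: [0.4882, 0.2788, 0.1013]
tool_rot: [1.399, 1.075, -1.396]
ft_force: [2.9, 5.5, 3.2]
grip_width: 0.133
```

```bash
python3 -m jog '[{"rot":[0,0,0],"travel":[0.012,-0.001,0],"jaw":1},{"rot":[0,0,0],"travel":[0,0,0],"jaw":1}]'
python3 -m jog '[{"rot":[0,0,0],"travel":[0.01,0,0],"jaw":1},{"rot":[0,0,0],"travel":[0,0,0],"jaw":1}]'
```

```text
time: 19.9
position: [0.4879, 0.2789, 0.0979]
tool_rot: [1.399, 1.075, -1.396]
ft_force: [2.1, 4.8, 4.7]
grip_width: 0.135
time: 20.1
position: [0.4878, 0.2789, 0.0951]
tool_rot: [1.399, 1.075, -1.396]
ft_force: [2.2, 4.8, 5.2]
grip_width: 0.13
```

```bash
python3 -m jog '[{"rot":[0,0,0],"travel":[0.008,0,0],"jaw":1},{"rot":[0,0,0],"travel":[0,0,0],"jaw":1}]'
python3 -m jog '[{"rot":[0,0,0],"travel":[0.006,0,0],"jaw":1},{"rot":[0,0,0],"travel":[0,0,0],"jaw":1}]'
```

```text
time: 20.3
position: [0.4878, 0.2789, 0.0928]
tool_rot: [1.398, 1.075, -1.396]
ft_force: [2.0, 4.5, 6.1]
grip_width: 0.131
time: 20.5
position: [0.4878, 0.2789, 0.0913]
tool_rot: [1.398, 1.075, -1.396]
ft_force: [1.5, 4.1, 7.3]
grip_width: 0.131
```

```bash
python3 -m jog '[{"rot":[0,0,0],"travel":[0.005,0,0],"jaw":1},{"rot":[0,0,0],"travel":[0,0,0],"jaw":1}]'
```

```text
time: 20.7
position: [0.4879, 0.279, 0.0905]
tool_rot: [1.398, 1.075, -1.396]
ft_force: [0.3, 2.8, 12.1]
grip_width: 0.133
```

```bash
python3 -m jog '[{"rot":[0,0,0],"travel":[0.004,0,0],"jaw":1},{"rot":[0,0,0],"travel":[0,0,0],"jaw":1}]'
```

```text
time: 20.9
position: [0.4879, 0.279, 0.0898]
tool_rot: [1.398, 1.074, -1.396]
ft_force: [-0.1, 2.4, 15.9]
grip_width: 0.132
```

The stiffness jumped at TCP z of about 0.0905, so the arm is on its stop. Until then the force had risen gently at about 0.4 N/mm, i.e. the plunger's spring. I'll check by picture.

```bash
python3 -m jog '[{"rot":[0,0,0],"travel":[0,0,0],"jaw":1},{"rot":[0,0,0],"travel":[0,0,0],"jaw":1},{"rot":[0,0,0],"travel":[0,0,0],"jaw":1}]'
python3 - <<'E'
from h import *
b=ctrl.get_image("scene"); a=ctrl.get_image("top")
cv2.imwrite("pics/c2.png",cv2.resize(b[220:310,330:430,::-1],None,fx=6,fy=6,interpolation=cv2.INTER_CUBIC))
cv2.imwrite("pics/top3.png",a[:,:,::-1])
# arm: level check; handle visible ends vs projected level handle
fx=np.array([.966,-.259,0]);fy=np.array([.259,.966,0]);seat=np.array([.508,.233,0])
for y in(-.065,.065):
    for z in (.104,.109): print(((proj("scene",seat-fx*.032+fy*y+[0,0,z])-[330,220])*6).round(0))
E
```

```text
time: 21.2
position: [0.4879, 0.279, 0.0899]
tool_rot: [1.398, 1.074, -1.396]
ft_force: [-0.6, 2.4, 14.7]
grip_width: 0.132
[224. 107.]
[225.  98.]
[483. 311.]
[485. 302.]
```

View pics/c2.png

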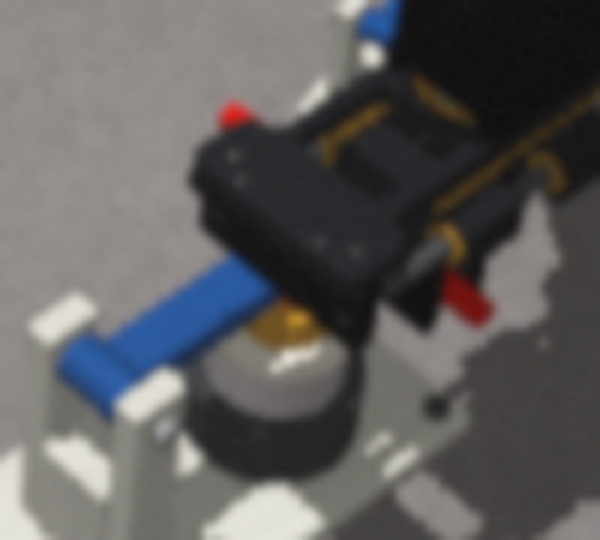

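View pics/top3.png

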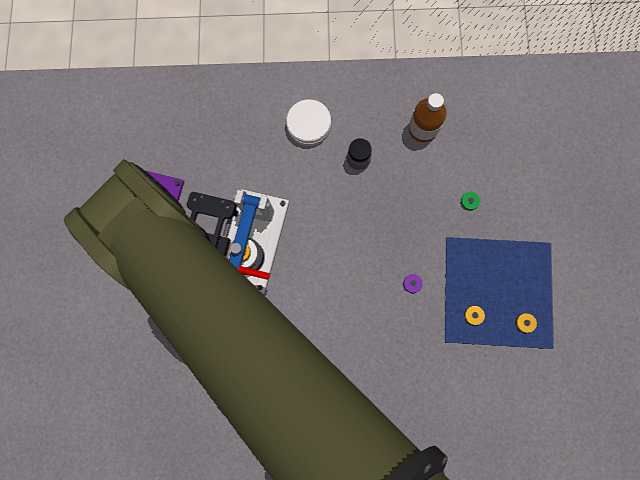

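The handle's ends, seen at about (235,112) and (480,310), match the fully-down prediction of (224,107) and (483,311). The stack is under the plunger, and the two spare discs lie on the mat at (475,315) and (527,323). The bystanders look unmoved.

```bash
python3 -c "
from bench import ctrl
print(ctrl.close_job()); s=ctrl.get_state(); print(s['time'],s['position'],s['ft_force'])"
```

```text
the job is handed in; nothing more can be done
None
the job is handed in; nothing more can be done
```

I stacked two brass discs on the lid, pinched the red handle and swung the arm down to its stop. I handed the job in at about 21 s, still holding the handle; no verdict was reported.

**Lid and stack:** Touch put the lid at about 71 mm; the two camera views gave 69 mm, and either means two discs. The second disc touched down 8 mm above the first, as it should.

**Last checks:**
- **Arm:** the handle's ends matched the fully-down position to within about 2 camera pixels. The upward force on the tool was a steady 15 N or so, most of it from the arm resting on its stop.
- **Plunger:** I estimate it presses with about 5 N, from the gentle rise in force before the stop. I could not measure it directly.
- **Stack:** the first disc measured within about 3 mm of the chamber axis. I judged the second disc only by eye, before the arm came down, when it looked flat and centred. The gripper hid most of the stack in the final pictures.
- **Surroundings:** the two unused discs lie flat on the mat, and the bottle, dishes and canister look unmoved.

The two cameras disagreed by up to about 5 mm on the plate corners. I took the seat position where the lid, handle and top-view corner fixes agreed.

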